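Carry a camera slider with its free-running carriage to the stand

ROBOT

A 6-joint arm with a two-finger parallel gripper is mounted at the origin on the work surface. World frame = base frame: x ahead of the robot, y to its left, z up, the work surface at z = 0. Lengths are in mm, angles in rad, forces in N, time in s.
With the tool pointing down it reaches from about 275 to 750 mm from the base axis. Payload 10.2 kg.
Tool frame: the origin (TCP) lies between the finger pads; the fingertips stand 8 mm ahead of it and the grasp point (between the pads) lies 11 mm behind it; z points along the fingers, y is the line along which they close (so a half turn about z gives the same grasp; the last joint's range is limited). The gripper opens to 85 mm and grips with 20 to 120 N. Pads are 22 mm wide; open, the fingers measure 114 mm over their backs; the gripper's body (76 mm by 85 mm) begins 54 mm behind the grasp point. The pads swing forward as they close: fully open they stand 13 mm farther back than shut.
Start: joints at [-1.354, 0.313, 1.498, -0, 1.331, -0.223], TCP at [223.512, -475.051, 239.294] pointing down, gripper open.
Joint ranges: [-2.94, 2.94], [-0.97, 2.17], [0.19, 2.56], [-1.23, 4.37], [0.02, 3.11], [-2.88, 2.88]. Speed limits (rad/s): [2.39, 2.39, 3.01, 3.14, 3.14, 3.14].

INTERFACE

Orientations are given as a unit quaternion [w, x, y, z].
In Python, from rig import * gives the robot as it stands.
- The arm moves only by the shell command python3 -m handwheel 'ROWS' [FORCE]. ROWS is JSON, a list that holds one entry, the list of rows, each a list of 7 numbers: the shift along the world's x, y, z in mm, then the turn, a rotation vector about the world's x, y, z in degrees, then the opening, from -1 (shut) to 1 (fully open). A call has 1 to 8 rows; each row shifts and turns the commanded pose from where the row before left it; what a row does not reach is not made up. A row lasts 1/8 s, in which the tool goes at most 62.5 mm and 10.7 degrees, less where a joint would pass 70% of its speed; a pose out of reach is approached as far as the arm can. A call is refused whole if a number of a shift passes 62.5 or a number of a turn 10.7, either way. A call with a gripper value outside its range is refused whole. The fingers move at their own pace and stop on an object; FORCE is the grip in N (left out, the last holds). Time passes only in rows, so rows that do not move let the fingers close. It gives the time, the measured TCP pose, the force, the opening and the grip force at its end, in the units of the state.
- sense(): the state, without advancing time (a new reading comes with each control period).
- capture(name): name is "side" or "top"; returns a dict with "image" (400x640x3 uint8, red, green, blue), "fx", "fy", "cx", "cy" (pixels), "rvec" (rotation vector, rad) and "tvec" (3), from world to camera coordinates, as OpenCV has them. Camera axes: x right, y down, z forward; pixel columns grow to the right and rows downward; lengths in mm; the calibration is good to about 2 mm. A picture is of the moment at which its call begins. There is no depth.
- finish_job(): hands the job in; it is judged then, once.
The state is a dict: "time_s": time; "joints": joint angles; "dq": joint speeds; "tau": joint torques, N m; "eef_pos": TCP position; "ee_rot": TCP orientation; "force": force on the tool from outside, world axes, zero at the start; "wrist_torque": the same for the moment, N m; "grip_width": opening from 0.0 (shut) to 1.0 (fully open); "grip_force": force on a finger pad.
Only numpy, scipy, OpenCV 4.12 (cv2) and the standard library are available. Lean on these libraries where they do the work, as an engineer would, in place of code of your own. Each camera call takes 0.05 s, during which the arm holds its last target. There are 200 camera calls.

TASK

Lift the little camera slider by its handle bar, carry it to the low plywood stand and, still holding it just over the stand, steady the camera carriage near the middle of its rods (within 4 cm) for a second or two; then set the slider down gently in the middle of the stand, square with it, and let go, with the carriage standing still there ready for the shot. The carriage has no brake and runs almost without friction: never let it knock against the ends, do not touch the camera or its carriage, keep the slider near level, and leave the ink bottle on the way, the mug and the plaster cone where they are.

Things in the scene. Friction and masses are not known exactly. Their poses are not given: they have to be found in the camera images.
- slider: Loose camera slider, about 0.4 kg without its carriage: flat grey base 134 mm (its x) by 320 mm (its y, the way the carriage runs), end blocks up to 38 mm above its underside, two steel rods, and at the middle of each long side a flat upright, 164 mm high, 142 mm over both; they carry a black handle bar the short way over the middle. Origin: centre of the underside; z up
- slider_grip (a point): Middle of the slider's handle bar, 150 mm above the slider's underside. The bar is 20 mm wide (slider y), 28 mm high and 134 mm long (slider x); below it is open down to the camera, whose top is 96 mm above the underside
- carriage: Camera carriage captured on the rods, 0.35 kg: plate 92 mm (x) by 80 mm (y), small camera on top. It runs along the slider's y only, friction about 0.1 % of its weight, so it accelerates there at 9.81 x downhill slope in rad - the slider's own acceleration. Origin: its middle, 26 mm above the slider's underside. It starts 50 to 72 mm from the middle towards +y; the ends are at 100 mm
- stand: Fixed low stand, a plywood box 200 mm (its x) by 370 mm (its y) and 50 mm high, level. Origin: centre of its underside, on the desk
- stand_top (a point): Centre of the stand's top face, 50 mm above the desk
- ink_bottle: Loose round ink bottle with a black cap, 52 mm in diameter, 58 mm high, standing on the drawing between slider and stand. Origin: centre of its underside. To be left alone
- mug: Loose white mug, 82 mm in diameter, 90 mm high, with a handle, beyond the work. Origin: centre of its underside. To be left alone
- cone: Loose white plaster cone, base 70 mm in diameter, 85 mm high, beyond the work. Origin: centre of its underside. To be left alone

How it is judged (in metres and radians):
On the way, in this order (a step that is already met when the one before it is completed fails the run):
1. the slider is lifted clear of the desk by its handle (height (world z) of slider above 0.02 m and contact force between slider and the fingers above 1 N), for 0.3 s.
2. the slider is held over the stand, not resting on it, with the carriage kept within 45 mm of the slider's middle for 1 s (horizontal distance between slider and stand below 0.06 m and height (world z) of slider above 0.054 m and contact force between slider and stand below 0.3 N and horizontal distance between carriage and slider below 0.045 m), for 1 s.
3. the slider stands on the stand (height (world z) of slider below 0.053 m and contact force between slider and stand above 1 N), for 0.2 s.
At the end, for the whole second after the job is handed in: The slider stands flat on the stand, its middle within 30 mm of the stand's middle and its sides within 0.15 rad of the stand's, released, and the carriage stands still (slower than 30 mm/s) within 45 mm of the slider's middle (horizontal distance between slider and stand below 0.03 m and height (world z) of slider between 0.047 and 0.053 m and angle between the y axis of slider and the y axis of stand, either way round below 0.15 rad and angle between slider's own z axis and vertical below 0.03 rad and linear speed of slider below 0.02 m/s and horizontal distance between carriage and slider below 0.045 m and linear speed of carriage below 0.03 m/s); the robot touches nothing.
It fails at once if the carriage runs against an end of the slider (y of carriage in the frame of slider above 0.099 m or y of carriage in the frame of slider below -0.099 m).
It fails at once if the robot touches the carriage (contact force between carriage and the fingers above 0.1 N or contact force between carriage and the arm above 0.1 N).
It fails at once if the slider is tipped by more than 0.3 rad (angle between slider's own z axis and vertical above 0.3 rad).
It fails at once if the slider is slammed on the stand (contact force between slider and stand above 50 N).
It fails at once if the ink bottle, the mug or the cone is pushed more than 15 mm or knocked over (distance of any of ink_bottle, mug, cone from where it was at the start of the episode above 0.015 m or angle between any of ink_bottle, mug, cone's own z axis and vertical above 0.3 rad).
It also fails if it takes over 56 s, if anything falls off the work surface, if the arm or the gripper's body presses on something with over 40 N, if the wrist force passes 120 N, or if a joint passes its speed limit or range.

## Working session

There is one attempt and no reset: what is moved stays moved. The work goes in short steps, Python scripts to look and compute and a shell command to move; the robot and the scene stay as the last step left them, time stands still between calls to the robot, and variables do not carry over. Pictures are saved under pics/ and viewed, at most 10 in all, crops included, and the job is handed in when it is done.

```bash
mkdir -p pics; ls; python3 - <<'E'
from rig import *
import cv2,pickle
d={}
for n in("top","side"):
    c=capture(n); d[n]=c; cv2.imwrite(f"pics/{n}0.png",c["image"][:,:,::-1]); print(n,c["fx"],c["fy"],c["cx"],c["cy"],c["rvec"],c["tvec"])
pickle.dump(d,open("c0.pkl","wb"))
print(sense())
E
```

```text
pics
top 483.85015503039324 483.85015503039324 315.0836367669472 197.26071621284086 [ 2.16932311 -2.16683882  0.13455109] [  -3.3002958   636.05487005 1266.16660182]
side 407.75586308093676 407.75586308093676 317.21984917276563 206.50265310377233 [ 0.73098611 -2.62849013  1.12474488] [526.25721629 312.25651649 895.33085241]
{'time_s': 0.1, 'joints': array([-1.35437051e+00,  3.13390108e-01,  1.49835292e+00,  1.06479622e-05,
        1.33096288e+00, -2.23401750e-01]), 'dq': array([-0.00110013, -0.00143056, -0.00039178, -0.00192598,  0.00059042,
        0.00130574]), 'tau': array([ 2.59338136e-03, -4.12896717e+01, -2.60143858e+01, -1.96045553e-04,
        3.01730572e-03,  5.98692829e-07]), 'eef_pos': array([ 223.48096236, -474.82895201,  238.79738839]), 'ee_rot': array([-5.56602935e-04,  9.75916386e-01,  2.18144212e-01,  7.11234330e-06]), 'force': array([ 0.58069711,  0.08354928, -0.25441688]), 'wrist_torque': array([-0.04082673, -0.0239259 ,  0.02491208]), 'grip_force': 0.0, 'grip_width': 0.9981104882661596}
```

View pics/top0.png

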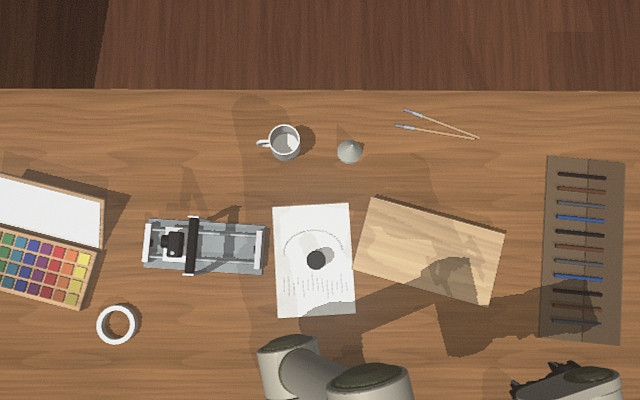

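View pics/side0.png

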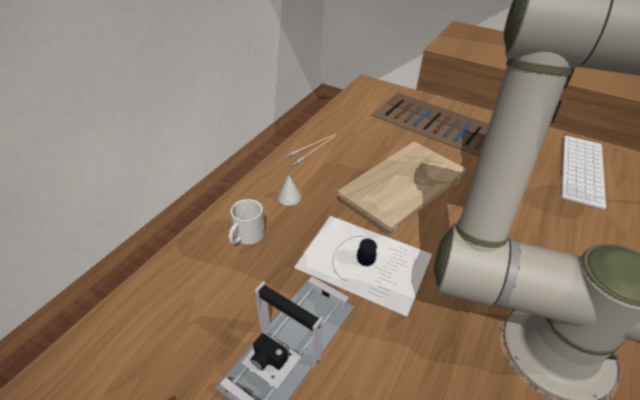

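Top view: slider centred near (204,246) with the carriage towards the left end (+y). Ink bottle at (316,260), stand near (430,250), mug at (284,142), cone at (349,151). The side view shows the handle bar running from (262,291) to (318,325). I'll zoom in for exact pixels.

```bash
python3 - <<'E'
import cv2,pickle,numpy as np
im=pickle.load(open("c0.pkl","rb"))["top"]["image"][:,:,::-1]
a=cv2.resize(im[208:283,135:275],None,fx=5,fy=5,interpolation=cv2.INTER_CUBIC)
b=cv2.resize(im[190:310,345:515],None,fx=1.8,fy=1.8,interpolation=cv2.INTER_CUBIC)
o=np.zeros((600,700,3),np.uint8);o[:375,:700]=a;o[380:380+b.shape[0],:b.shape[1]]=b
cv2.imwrite("pics/z.png",o)
E
```

```text
(no output)
```

View pics/z.png

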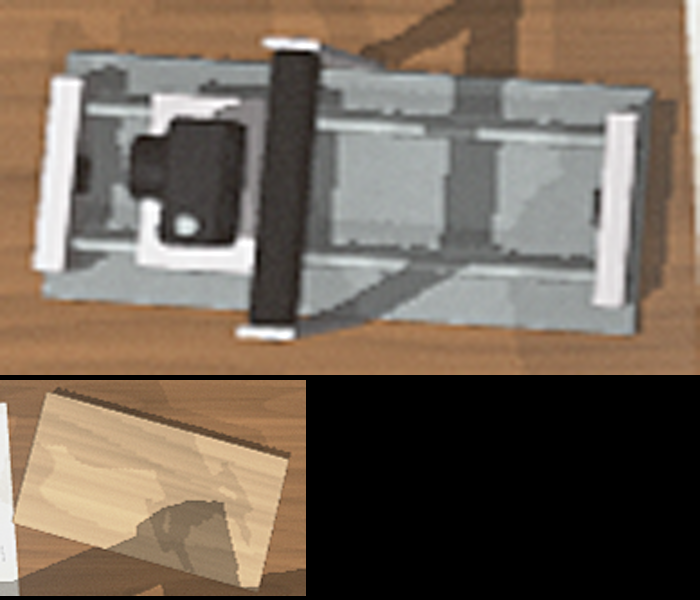

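The crop shows the slider base corners, the bar corners and the stand top corners clearly. The carriage plate spans crop x of about 145–256. Next I'll convert these to world positions.

```bash
cat > h.py <<'E'
import cv2,numpy as np
def unproj(c,px,z):
    R=cv2.Rodrigues(np.array(c["rvec"]))[0];t=np.array(c["tvec"])
    K=np.array([[c["fx"],0,c["cx"]],[0,c["fy"],c["cy"]],[0,0,1]])
    px=np.atleast_2d(np.array(px,float)); r=(R.T@np.linalg.inv(K)@np.c_[px,np.ones(len(px))].T).T
    o=-R.T@t
    return o+r*((z-o[2])/r[:,2])[:,None]
def proj(c,P):
    K=np.array([[c["fx"],0,c["cx"]],[0,c["fy"],c["cy"]],[0,0,1]])
    return cv2.projectPoints(np.atleast_2d(np.array(P,float)),np.array(c["rvec"]),np.array(c["tvec"]),K,None)[0][:,0]
E
python3 - <<'E'
from h import *;import pickle
d=pickle.load(open("c0.pkl","rb"));c=d["top"]
np.set_printoptions(precision=3,suppress=True)
A=lambda l:np.array(l)/5+[135,208]
for n,p,z in(("base",A([(68,50),(652,88),(636,333),(43,297)]),10),("bar",A([(274,52),(319,54),(297,325),(250,322)]),164),
 ("plate",A([(153,95),(262,98),(250,268),(138,263)]),30),("stand",(np.array([(47,393),(289,458),(258,590),(14,524)])-[0,380])/1.8+[345,190],50)):
    P=unproj(c,p,z);m=P.mean(0);u=P[0]+P[3]-P[1]-P[2]; v=P[0]+P[1]-P[2]-P[3]
    print(n,m,"len",np.linalg.norm(u)/2,np.linalg.norm(v)/2,"yaw of y",np.arctan2(-u[0],u[1]),"yaw x",np.arctan2(v[1],v[0]))
for n,p,z in(("bottle",(316,260),58),("mug",(285,142),90),("cone",(349,150),85)):print(n,unproj(c,[p],z))
P=unproj(d["side"],[(262,291),(318,325)],164);print("side bar top ends",P,P.mean(0))
from rig import *
import cv2 
q=sense()["ee_rot"];print(q)
E
```

```text
base [504.964 295.216  10.   ] len 319.07448781226964 132.77545652195553 yaw of y -0.061879084202952794 yaw x -0.05721161651203761
bar [504.921 293.086 164.   ] len 22.007667420738354 128.96402713207385 yaw of y -0.053288689918310116 yaw x -0.05594247936195524
plate [510.309 370.411  30.   ] len 58.85199354642036 89.81562134307872 yaw of y -0.03530587410723235 yaw x -0.04684977541041967
stand [ 491.292 -303.646   50.   ] len 366.7619065150964 198.3024809651459 yaw of y -0.26231596832415083 yaw x -0.2653062312079109
bottle [[468.925  -4.815  58.   ]]
mug [[775.026  76.649  90.   ]]
cone [[755.308 -90.874  85.   ]]
side bar top ends [[563.572 298.586 164.   ]
 [432.856 305.145 164.   ]] [498.214 301.865 164.   ]
[-0.001  0.976  0.218  0.   ]
```

Slider: about (505,294.5), yaw −0.058 rad, carriage roughly +65 mm off the middle. Stand: (491,−303.6), yaw −0.264 rad. I'll move above the bar with the tool turned −28.5°.

```bash
python3 -m handwheel '[[[18,48,0,0,0,-1.8,1],[18,48,0,0,0,-1.8,1],[18,48,0,0,0,-1.8,1],[18,48,0,0,0,-1.8,1],[18,48,0,0,0,-1.8,1],[18,48,0,0,0,-1.8,1],[18,48,0,0,0,-1.8,1],[18,48,0,0,0,-1.8,1]]]' 80; python3 -m handwheel '[[[18,48,0,0,0,-1.8,1],[18,48,0,0,0,-1.8,1],[18,48,0,0,0,-1.8,1],[18,48,0,0,0,-1.8,1],[18,48,0,0,0,-1.8,1],[17,48,0,0,0,-1.8,1],[17,48,0,0,0,-1.8,1],[16,48,0,0,0,-1.5,1]]]' 80; python3 - <<'E'
from rig import *;from h import *
from scipy.spatial.transform import Rotation as R
c=capture("side");cv2.imwrite("pics/s1.png",c["image"][:,:,::-1])
s=sense();r=R.from_quat(s["ee_rot"],scalar_first=True).as_matrix();print(s["time_s"],s["eef_pos"],r,s["joints"],np.arctan2(r[0,1],-r[1,1]))
E
```

```text
time_s: 1.1
eef_pos: [367.7, -89.4, 239.3]
ee_rot: [-0.0, 0.996, 0.093, 0.0]
force: [0.4, -0.8, 0.6]
grip_width: 1.001
grip_force: 0.0
time_s: 2.1
eef_pos: [507.7, 294.6, 238.9]
ee_rot: [0.0, 1.0, -0.029, -0.0]
force: [-0.4, -0.3, 0.5]
grip_width: 1.002
grip_force: 0.0
2.15 [508.1753415  298.98805567 238.13258766] [[ 9.98383015e-01 -5.68419747e-02 -5.88255164e-04]
 [-5.68407769e-02 -9.98381478e-01  1.88431121e-03]
 [-6.94411030e-04 -1.84782743e-03 -9.99998052e-01]] [0.3324174  0.45744834 1.29362679 0.00200565 1.39045903 1.95972613] -0.056872725950821205
```

View pics/s1.png

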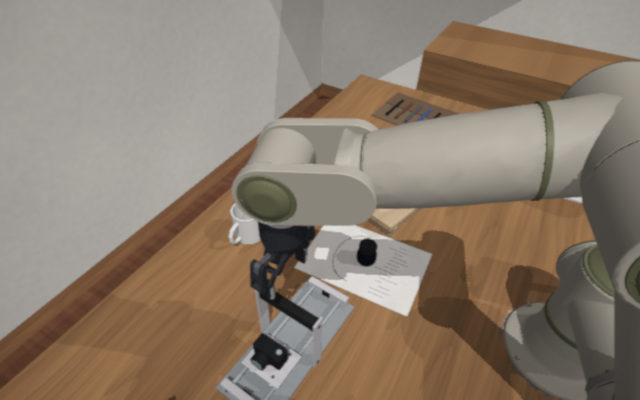

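The side view shows the gripper standing above the bar, which runs from (262,291) to (318,325). The carriage hasn't moved and sits near (270,355). I'll descend.

```bash
python3 -m handwheel '[[[-3,1,-10,0,0,0,1],[0,0,-20,0,0,0,1],[0,0,-20,0,0,0,1],[0,0,-18,0,0,0,1],[0,0,-15,0,0,0,1],[0,0,-10,0,0,0,1],[0,0,-5,0,0,0,1],[0,0,-1,0,0,0,1]]]' 80; python3 - <<'E'
from rig import *;from h import *
c=capture("side");a=c["image"][:,:,::-1]
d=capture("top");b=d["image"][:,:,::-1]
import pickle;pickle.dump((c,d,sense()),open("c2.pkl","wb"))
o=np.zeros((600,800,3),np.uint8);o[:,:400]=cv2.resize(a[200:400,200:360],(480,600))[:,:400];o[:,400:]=cv2.resize(b[180:300,120:280],(800,600))[:,:400] if 0 else cv2.resize(b[170:320,130:230],(400,600))
cv2.imwrite("pics/s2.png",o);s=sense();print(s["time_s"],s["eef_pos"],s["wrist_torque"],s["force"])
E
```

```text
time_s: 3.15
eef_pos: [504.6, 293.9, 140.3]
ee_rot: [-0.0, 1.0, -0.029, 0.0]
force: [-0.1, -0.1, 0.5]
grip_width: 1.0
grip_force: 0.0
3.25 [504.67024058 294.01254388 140.63111426] [-0.06164387  0.00034538 -0.03223281] [ 0.43729197 -0.03280132 -1.12272829]
```

View pics/s2.png

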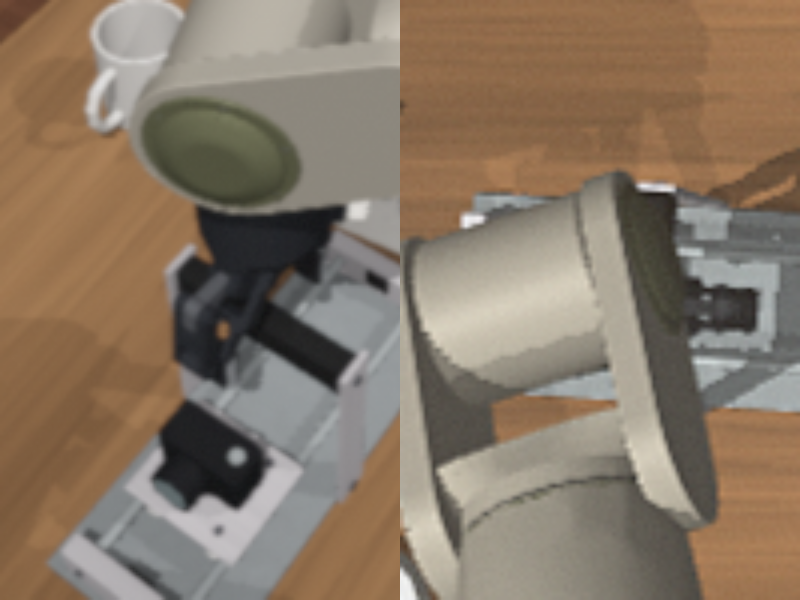

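The fingers straddle the bar, clear of the camera. I'll close them and rectify the side view to the slider plane for tracking the carriage.

```bash
python3 -m handwheel '[[[0,0,0,0,0,0,0],[0,0,0,0,0,0,-0.3],[0,0,0,0,0,0,-1],[0,0,0,0,0,0,-1],[0,0,0,0,0,0,-1],[0,0,0,0,0,0,-1]]]' 80; cat >> h.py <<'E'
from scipy.spatial.transform import Rotation as Rot
def pose(s,off):   # slider frame from measured tool pose; off = 4x4 tool->slider
    T=np.eye(4);T[:3,:3]=Rot.from_quat(s["ee_rot"],scalar_first=True).as_matrix();T[:3,3]=s["eef_pos"];return T@off
def rect(c,T,z=30,h=(75,165),k=2):
    q=np.array([(-h[0],-h[1]),(h[0],-h[1]),(h[0],h[1]),(-h[0],h[1])],float)
    P=(T@np.c_[q,np.full(4,z),np.ones(4)].T).T[:,:3]
    # output: columns = slider y (left -h1), rows = slider x
    dst=np.c_[q[:,1]+h[1],q[:,0]+h[0]]*k
    H=cv2.getPerspectiveTransform(proj(c,P).astype(np.float32),dst.astype(np.float32))
    return cv2.warpPerspective(c["image"],H,(2*h[1]*k,2*h[0]*k))
E
python3 - <<'E'
from rig import *;from h import *
import pickle
s=sense();print(s["time_s"],s["eef_pos"],s["wrist_torque"],s["force"],s["grip_width"],s["grip_force"])
T=np.eye(4);T[:3,:3]=Rot.from_euler("z",-0.058).as_matrix();T[:3,3]=[505,294.5,0]
c=capture("side");s=sense();I=np.eye(4);off=np.linalg.inv(pose(s,I))@T
im=rect(c,T);pickle.dump((off,im,c,s),open("ref.pkl","wb"));cv2.imwrite("pics/r.png",im[:,:,::-1])
E
```

```text
time_s: 4.0
eef_pos: [504.8, 294.3, 140.7]
ee_rot: [-0.0, 1.0, -0.029, 0.001]
force: [1.4, 3.2, 2.8]
grip_width: 0.221
grip_force: 79.7
4.0 [504.79708711 294.25583937 140.73489978] [ 0.49177617 -0.07409713 -0.03621293] [1.38636162 3.15829665 2.83064931] 0.2206935333614739 79.66249465942383
```

View pics/r.png

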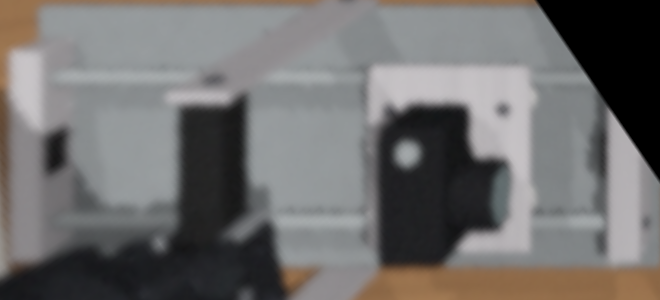

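The rectification is clean: the plate spans columns 370–530, so the carriage is at +60 mm. Next I'll write the tracker and start lifting with a slight +y-end-up tilt.

```bash
cat > track.py <<'E'
from rig import *;from h import *
import pickle,sys
off,ref,_,s0=pickle.load(open("ref.pkl","rb"))
tpl=ref[60:240,366:536]; out=[]
n=int(sys.argv[1]) if len(sys.argv)>1 else 2
for i in range(n):
    s=sense();c=capture("side");T=pose(s,off);im=rect(c,T)
    m=cv2.matchTemplate(im[50:250],tpl,cv2.TM_CCOEFF_NORMED);_,v,_,p=cv2.minMaxLoc(m)
    yaxis=T[:3,1]
    print("t%.2f s=%.1f (dx%d) sc=%.2f tcp=%s tilt_up+y=%.2fdeg org=%s yaw=%.3f tq=%s F=%s"%(s["time_s"],60+(p[0]-366)/2,p[1]-10,v,np.round(s["eef_pos"],1),np.degrees(np.arcsin(yaxis[2])),np.round(T[:3,3],1),np.arctan2(-yaxis[0],yaxis[1]),np.round(s["wrist_torque"],2),np.round(s["force"],1)))
cv2.imwrite("pics/last_r.png",im[:,:,::-1]);cv2.imwrite("pics/last.png",c["image"][:,:,::-1])
E
python3 track.py 1; python3 -m handwheel '[[[0,0,2,0.3,0,0,-1],[0,0,4,0,0,0,-1],[0,0,6,0,0,0,-1]]]' 80; python3 track.py 3
```

```text
t4.05 s=60.0 (dx0) sc=1.00 tcp=[504.8 294.3 140.7] tilt_up+y=-0.00deg org=[505.  294.5   0. ] yaw=-0.058 tq=[ 0.5  -0.13 -0.1 ] F=[1.2 4.1 4.3]
time_s: 4.47
eef_pos: [503.9, 293.6, 151.6]
ee_rot: [-0.002, 1.0, -0.029, -0.001]
force: [0.1, 0.1, -8.8]
grip_width: 0.217
grip_force: 78.3
t4.47 s=60.0 (dx0) sc=1.00 tcp=[503.9 293.6 151.6] tilt_up+y=0.17deg org=[503.6 294.2  10.9] yaw=-0.058 tq=[-0.24  0.01  0.  ] F=[ 0.1  0.1 -8.8]
t4.53 s=59.5 (dx0) sc=1.00 tcp=[504.5 293.8 152.9] tilt_up+y=0.23deg org=[504.5 294.6  12.2] yaw=-0.058 tq=[-0.28 -0.1   0.01] F=[ 1.3  0.4 -7.7]
t4.58 s=59.0 (dx0) sc=1.00 tcp=[504.7 293.9 152.7] tilt_up+y=0.25deg org=[504.8 294.7  12. ] yaw=-0.058 tq=[-0.21  0.06  0.02] F=[-0.3 -0.4 -7.9]
```

```bash
python3 -m handwheel '[[[0,0,6,0,0,0,-1],[0,0,12,0,0,0,-1],[0,0,14,0,0,0,-1],[0,0,14,0,0,0,-1],[0,0,14,0,0,0,-1],[0,0,12,0,0,0,-1],[0,0,8,0,0,0,-1],[0,0,4,0,0,0,-1]]]' 80; python3 track.py 2
```

```text
time_s: 5.62
eef_pos: [504.5, 294.0, 236.7]
ee_rot: [-0.003, 1.0, -0.029, 0.0]
force: [0.6, -0.1, -7.2]
grip_width: 0.223
grip_force: 78.7
t5.62 s=48.5 (dx2) sc=0.98 tcp=[504.5 294.  236.7] tilt_up+y=0.25deg org=[504.6 294.8  96. ] yaw=-0.058 tq=[-0.19  0.06 -0.06] F=[ 0.6 -0.1 -7.2]
t5.67 s=47.5 (dx2) sc=0.98 tcp=[504.6 294.  236.9] tilt_up+y=0.26deg org=[504.7 294.8  96.2] yaw=-0.058 tq=[-0.21 -0.02 -0.  ] F=[-0.1 -0.6 -8.1]
```

Tracking works: s=47 mm, drifting towards the middle at about 20 mm/s. I'll carry in tilt-compensated hops, starting with a 192 mm hop.

```bash
python3 -m handwheel '[[[0,0,0,0.55,-0.03,0,-1],[-0.3,-1.5,0,0.5,-0.03,-0.25,-1],[-0.3,-4.5,0,0,0,-0.25,-1],[-0.3,-7.5,0,0,0,-0.25,-1],[-0.3,-10.5,0,0,0,-0.25,-1],[-0.3,-13.5,0,0,0,-0.25,-1],[-0.3,-16.5,0,0,0,-0.25,-1],[-0.3,-19.5,0,0,0,-0.25,-1]]]' 80; python3 -m handwheel '[[[-0.3,-22.5,0,-1.12,0.1,-0.25,-1],[-0.3,-22.5,0,-1.12,0.1,-0.25,-1],[-0.3,-19.5,0,0,0,-0.25,-1],[-0.3,-16.5,0,0,0,-0.25,-1],[-0.3,-13.5,0,0,0,-0.25,-1],[-0.3,-10.5,0,0,0,-0.25,-1],[-0.3,-7.5,0,0,0,-0.25,-1],[-0.3,-4.5,0,0,0,-0.25,-1]]]' 80;python3 -m handwheel '[[[-0.3,-1.5,0,0.5,-0.06,-0.25,-1],[0,0,0,0.5,-0.06,0,-1]]]' 80; python3 track.py 3
```

```text
time_s: 6.72
eef_pos: [502.4, 219.1, 236.3]
ee_rot: [-0.012, 0.999, -0.044, 0.0]
force: [0.2, -0.2, -7.8]
grip_width: 0.222
grip_force: 78.5
time_s: 7.72
eef_pos: [500.0, 103.2, 236.3]
ee_rot: [0.008, 0.998, -0.062, -0.001]
force: [-0.0, -0.4, -7.9]
grip_width: 0.221
grip_force: 78.6
time_s: 7.98
eef_pos: [499.7, 102.1, 236.3]
ee_rot: [-0.001, 0.998, -0.064, -0.0]
force: [0.5, 0.8, -7.7]
grip_width: 0.221
grip_force: 78.6
t7.97 s=-21.5 (dx3) sc=0.89 tcp=[499.7 102.1 236.3] tilt_up+y=0.10deg org=[499.8 102.6  95.6] yaw=-0.128 tq=[0.04 0.   0.02] F=[ 0.5  0.8 -7.7]
t8.03 s=-23.5 (dx3) sc=0.89 tcp=[499.7 102.1 236.3] tilt_up+y=0.12deg org=[499.8 102.6  95.6] yaw=-0.128 tq=[ 0.01 -0.03 -0.  ] F=[-0.1 -0.2 -8.4]
t8.07 s=-26.0 (dx3) sc=0.89 tcp=[499.7 102.  236.3] tilt_up+y=0.09deg org=[499.8 102.5  95.6] yaw=-0.128 tq=[ 0.07 -0.   -0.04] F=[ 0.3 -0.  -7.8]
```

```bash
python3 -m handwheel '[[[0,0,0,-1.0,0.13,0,-1],[0,0,0,0,0,0,-1],[0,0,0,0,0,0,-1],[0,0,0,0.9,-0.12,0,-1]]]' 80; python3 track.py 3
```

```text
time_s: 8.62
eef_pos: [499.7, 102.1, 236.3]
ee_rot: [-0.001, 0.998, -0.063, -0.0]
force: [-0.1, -0.6, -8.7]
grip_width: 0.22
grip_force: 78.6
t8.62 s=-31.5 (dx3) sc=0.88 tcp=[499.7 102.1 236.3] tilt_up+y=0.01deg org=[499.8 102.4  95.6] yaw=-0.127 tq=[ 0.1   0.01 -0.03] F=[-0.1 -0.6 -8.7]
t8.68 s=-30.5 (dx3) sc=0.89 tcp=[499.7 101.9 236.3] tilt_up+y=0.05deg org=[499.8 102.3  95.6] yaw=-0.128 tq=[ 0.04 -0.07 -0.04] F=[ 0.4 -0.3 -8.3]
t8.72 s=-29.5 (dx3) sc=0.89 tcp=[499.7 101.8 236.3] tilt_up+y=-0.01deg org=[499.7 102.   95.6] yaw=-0.128 tq=[0.04 0.03 0.05] F=[-0.2  0.5 -8.2]
```

```bash
python3 -m handwheel '[[[0,0,0,0.56,-0.07,0,-1],[-0.3,-1.5,0,0.56,-0.07,-0.25,-1],[-0.3,-4.5,0,0,0,-0.25,-1],[-0.3,-7.5,0,0,0,-0.25,-1],[-0.3,-10.5,0,0,0,-0.25,-1],[-0.3,-13.5,0,0,0,-0.25,-1],[-0.3,-16.5,0,0,0,-0.25,-1],[-0.3,-19.5,0,0,0,-0.25,-1]]]' 80; python3 -m handwheel '[[[-0.3,-22.5,0,-1.12,0.18,-0.25,-1],[-0.3,-22.5,0,-1.12,0.18,-0.25,-1],[-0.3,-19.5,0,0,0,-0.25,-1],[-0.3,-16.5,0,0,0,-0.25,-1],[-0.3,-13.5,0,0,0,-0.25,-1],[-0.3,-10.5,0,0,0,-0.25,-1],[-0.3,-7.5,0,0,0,-0.25,-1],[-0.3,-4.5,0,0,0,-0.25,-1]]]' 80;python3 -m handwheel '[[[-0.3,-1.5,0,0.56,-0.11,-0.25,-1],[0,0,0,0.56,-0.11,0,-1]]]' 80; python3 track.py 3
```

```text
time_s: 9.78
eef_pos: [497.5, 27.2, 236.3]
ee_rot: [-0.01, 0.997, -0.079, 0.001]
force: [-0.4, 0.6, -8.0]
grip_width: 0.222
grip_force: 78.6
time_s: 10.78
eef_pos: [495.2, -88.8, 236.3]
ee_rot: [0.01, 0.995, -0.096, -0.001]
force: [-0.2, -0.2, -8.2]
grip_width: 0.22
grip_force: 78.6
time_s: 11.02
eef_pos: [494.9, -89.9, 236.3]
ee_rot: [-0.0, 0.995, -0.098, -0.0]
force: [-1.5, 0.7, -7.9]
grip_width: 0.22
grip_force: 78.6
t11.03 s=-14.0 (dx7) sc=0.87 tcp=[494.9 -89.9 236.3] tilt_up+y=0.00deg org=[495.  -89.7  95.6] yaw=-0.197 tq=[0.02 0.02 0.04] F=[-1.5  0.7 -7.9]
t11.07 s=-14.0 (dx7) sc=0.86 tcp=[494.9 -90.  236.3] tilt_up+y=0.02deg org=[495.  -89.7  95.6] yaw=-0.198 tq=[ 0.01 -0.05  0.  ] F=[-0.3 -0.1 -8.1]
t11.12 s=-12.5 (dx7) sc=0.87 tcp=[494.9 -90.  236.3] tilt_up+y=-0.02deg org=[495.  -89.8  95.6] yaw=-0.198 tq=[-0.06  0.02  0.03] F=[ 0.4 -1.  -9.1]
```

```bash
python3 -m handwheel '[[[0,0,0,0.61,-0.12,0,-1],[-0.2,-1.7,0,0.61,-0.12,-0.23,-1],[-0.2,-5,0,0,0,-0.23,-1],[-0.2,-8.3,0,0,0,-0.24,-1],[-0.2,-11.7,0,0,0,-0.24,-1],[-0.2,-15,0,0,0,-0.24,-1],[-0.2,-18.4,0,0,0,-0.24,-1],[-0.2,-21.7,0,0,0,-0.24,-1]]]' 80; python3 -m handwheel '[[[-0.3,-25,0,-1.22,0.28,-0.24,-1],[-0.3,-25,0,-1.22,0.28,-0.24,-1],[-0.3,-21.7,0,0,0,-0.24,-1],[-0.3,-18.4,0,0,0,-0.24,-1],[-0.3,-15,0,0,0,-0.24,-1],[-0.3,-11.7,0,0,0,-0.24,-1],[-0.2,-8.3,0,0,0,-0.24,-1],[-0.2,-5,0,0,0,-0.24,-1]]]' 80;python3 -m handwheel '[[[-0.2,-1.7,0,0.61,-0.16,-0.24,-1],[0,0,0,0.61,-0.16,0,-1]]]' 80; python3 track.py 3
```

```text
time_s: 12.18
eef_pos: [493.5, -173.4, 236.3]
ee_rot: [-0.011, 0.994, -0.113, 0.001]
force: [0.3, 0.2, -8.4]
grip_width: 0.222
grip_force: 78.6
time_s: 13.18
eef_pos: [491.3, -302.2, 236.3]
ee_rot: [0.011, 0.992, -0.13, -0.002]
force: [0.2, 0.1, -8.6]
grip_width: 0.222
grip_force: 78.6
time_s: 13.42
eef_pos: [491.1, -303.5, 236.3]
ee_rot: [-0.001, 0.991, -0.131, -0.0]
force: [0.0, 0.3, -8.0]
grip_width: 0.226
grip_force: 78.6
t13.43 s=2.0 (dx10) sc=0.82 tcp=[ 491.1 -303.5  236.3] tilt_up+y=0.01deg org=[ 491.2 -303.2   95.6] yaw=-0.264 tq=[-0.07  0.04 -0.01] F=[ 0.   0.3 -8. ]
t13.47 s=3.0 (dx10) sc=0.82 tcp=[ 491.1 -303.6  236.3] tilt_up+y=0.03deg org=[ 491.2 -303.3   95.6] yaw=-0.264 tq=[-0.01  0.06 -0.  ] F=[-0.   0.1 -8.4]
t13.53 s=3.5 (dx10) sc=0.82 tcp=[ 491.1 -303.6  236.3] tilt_up+y=-0.01deg org=[ 491.1 -303.4   95.6] yaw=-0.264 tq=[-0.1   0.03  0.03] F=[-0.4 -0.7 -7.9]
```

View pics/last_r.png

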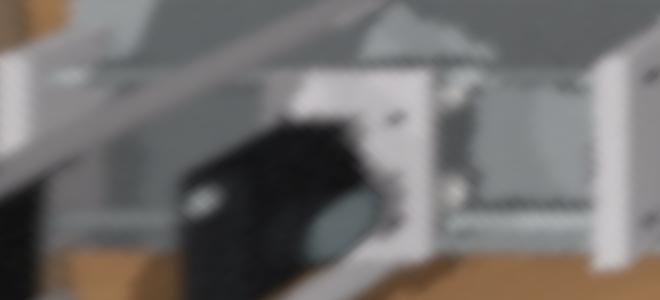

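View pics/last.png

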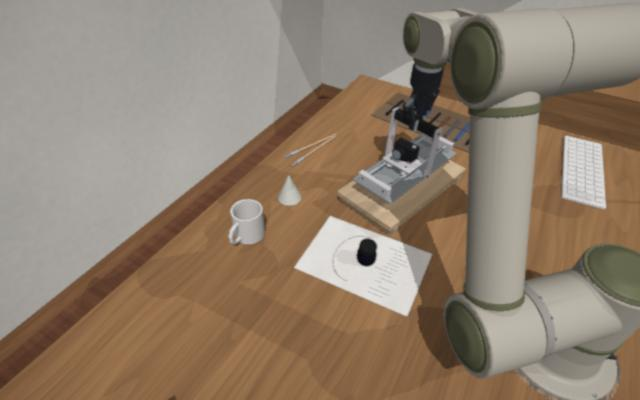

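In the rectified view the plate's +y edge is at column ~433, which puts s near +11 mm; the template match reads about 8 mm low because of parallax. The full side view shows the slider over the stand with everything else untouched. I'll brake the slow drift while lowering to about 10 mm above the stand.

```bash
python3 -m handwheel '[[[0,0,-3,0.4,-0.1,0,-1],[0,0,-5,0,0,0,-1],[0,0,-6,0,0,0,-1],[0,0,-6,-0.4,0.1,0,-1],[0,0,-5,0,0,0,-1],[0,0,-4,0,0,0,-1],[0,0,-3,0,0,0,-1],[0,0,-2,0,0,0,-1]]]' 80; python3 track.py 6; cp pics/last_r.png pics/r3.png
```

```text
time_s: 14.58
eef_pos: [491.1, -303.7, 202.2]
ee_rot: [-0.0, 0.991, -0.132, -0.0]
force: [0.2, -0.3, -8.6]
grip_width: 0.223
grip_force: 78.5
t14.57 s=2.0 (dx10) sc=0.83 tcp=[ 491.1 -303.7  202.2] tilt_up+y=-0.04deg org=[ 491.2 -303.6   61.5] yaw=-0.264 tq=[-0.11  0.02 -0.03] F=[ 0.2 -0.3 -8.6]
t14.62 s=2.0 (dx10) sc=0.83 tcp=[ 491.1 -303.6  202. ] tilt_up+y=-0.03deg org=[ 491.1 -303.5   61.3] yaw=-0.264 tq=[-0.03  0.11 -0.02] F=[ 0.4 -0.  -8.3]
t14.68 s=2.0 (dx10) sc=0.83 tcp=[ 491.1 -303.6  202.1] tilt_up+y=-0.03deg org=[ 491.1 -303.5   61.4] yaw=-0.264 tq=[-0.12  0.    0.06] F=[-0.4  0.4 -8.8]
t14.72 s=2.0 (dx10) sc=0.83 tcp=[ 491.1 -303.7  202.3] tilt_up+y=-0.04deg org=[ 491.2 -303.5   61.6] yaw=-0.264 tq=[-0.07  0.08  0.01] F=[-0.2  0.2 -8.2]
t14.78 s=2.0 (dx10) sc=0.83 tcp=[ 491.2 -303.7  202.4] tilt_up+y=-0.05deg org=[ 491.2 -303.6   61.7] yaw=-0.264 tq=[-0.06 -0.01  0.04] F=[-0.3 -0.4 -8.5]
t14.82 s=2.0 (dx10) sc=0.83 tcp=[ 491.2 -303.7  202.4] tilt_up+y=-0.05deg org=[ 491.2 -303.6   61.7] yaw=-0.264 tq=[-0.06  0.05 -0.01] F=[ 0.2  0.3 -8.2]
```

View pics/r3.png

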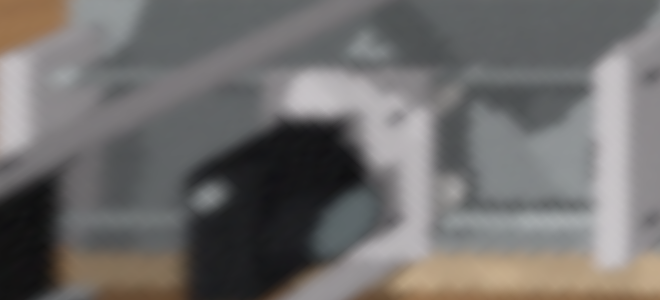

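The plate edge is steady at column ~430, so the carriage is standing still at about +10 mm. I'll hold for the required second, then lower gently.

```bash
python3 -m handwheel '[[[0,0,0,0.04,-0.01,0,-1],[0,0,0,0,0,0,-1],[0,0,0,0,0,0,-1],[0,0,0,0,0,0,-1],[0,0,0,0,0,0,-1],[0,0,0,0,0,0,-1],[0,0,0,0,0,0,-1],[0,0,0,0,0,0,-1]]]' 80; python3 track.py 2;python3 -m handwheel '[[[0,0,-1,0,0,0,-1],[0,0,-2,0,0,0,-1],[0,0,-2,0,0,0,-1],[0,0,-1.5,0,0,0,-1],[0,0,-1,0,0,0,-1],[0,0,-0.8,0,0,0,-1],[0,0,-0.6,0,0,0,-1],[0,0,-0.6,0,0,0,-1]]]' 80; python3 track.py 2
```

```text
time_s: 15.88
eef_pos: [491.1, -303.7, 202.3]
ee_rot: [-0.0, 0.991, -0.132, -0.0]
force: [0.6, 1.3, -7.5]
grip_width: 0.219
grip_force: 78.5
t15.88 s=2.5 (dx10) sc=0.83 tcp=[ 491.1 -303.7  202.3] tilt_up+y=0.00deg org=[ 491.2 -303.4   61.6] yaw=-0.264 tq=[-0.03  0.03 -0.05] F=[ 0.6  1.3 -7.5]
t15.93 s=2.0 (dx10) sc=0.83 tcp=[ 491.1 -303.6  202.3] tilt_up+y=0.00deg org=[ 491.2 -303.4   61.6] yaw=-0.264 tq=[-0.03  0.04  0.  ] F=[-0.6 -0.5 -8.3]
time_s: 16.98
eef_pos: [491.1, -303.7, 192.8]
ee_rot: [-0.0, 0.991, -0.132, -0.0]
force: [0.7, -0.1, -8.4]
grip_width: 0.222
grip_force: 78.5
t16.98 s=1.0 (dx10) sc=0.81 tcp=[ 491.1 -303.7  192.8] tilt_up+y=-0.00deg org=[ 491.2 -303.5   52.1] yaw=-0.264 tq=[-0.12  0.03 -0.01] F=[ 0.7 -0.1 -8.4]
t17.02 s=1.0 (dx10) sc=0.81 tcp=[ 491.1 -303.6  192.7] tilt_up+y=0.00deg org=[ 491.2 -303.4   52. ] yaw=-0.264 tq=[-0.07 -0.01  0.03] F=[ 0.4  0.4 -8.4]
```

```bash
python3 -m handwheel '[[[0,0,-0.5,0,0,0,-1],[0,0,-0.5,0,0,0,-1],[0,0,-0.5,0,0,0,-1],[0,0,-0.5,0,0,0,-1],[0,0,0,0,0,0,-1]]]' 80; python3 track.py 2
```

```text
time_s: 17.7
eef_pos: [491.1, -303.7, 190.8]
ee_rot: [-0.0, 0.991, -0.132, -0.0]
force: [-0.1, 0.2, -8.0]
grip_width: 0.218
grip_force: 78.8
t17.70 s=1.5 (dx10) sc=0.81 tcp=[ 491.1 -303.7  190.8] tilt_up+y=0.00deg org=[ 491.2 -303.4   50.1] yaw=-0.264 tq=[-0.08  0.05  0.04] F=[-0.1  0.2 -8. ]
t17.75 s=1.5 (dx10) sc=0.81 tcp=[ 491.1 -303.7  190.8] tilt_up+y=0.00deg org=[ 491.2 -303.4   50.1] yaw=-0.264 tq=[ 0.01 -0.02 -0.  ] F=[ 0.6 -0.1 -8.9]
```

```bash
python3 -m handwheel '[[[0,0,-0.3,0,0,0,-1],[0,0,-0.3,0,0,0,-1],[0,0,-0.3,0,0,0,-1],[0,0,0,0,0,0,-1]]]' 80; python3 track.py 1
```

```text
time_s: 18.3
eef_pos: [491.1, -303.7, 190.7]
ee_rot: [-0.0, 0.991, -0.132, 0.0]
force: [-3.8, 3.1, 3.9]
grip_width: 0.221
grip_force: 80.2
t18.30 s=1.5 (dx10) sc=0.81 tcp=[ 491.1 -303.7  190.7] tilt_up+y=-0.02deg org=[ 491.2 -303.5   50. ] yaw=-0.264 tq=[ 0.47  0.68 -0.03] F=[-3.8  3.1  3.9]
```

It's down: about 12 N on the stand. I'll ease the grip, then open.

```bash
python3 -m handwheel '[[[0,0,0.1,0,0,0,-1],[0,0,0,0,0,0,-1],[0,0,0,0,0,0,-1]]]' 20; python3 track.py 1; python3 -m handwheel '[[[0,0,0,0,0,0,-0.3],[0,0,0,0,0,0,0],[0,0,0,0,0,0,0.4],[0,0,0,0,0,0,0.8],[0,0,0,0,0,0,1],[0,0,0,0,0,0,1]]]' 20; python3 track.py 3
```

```text
time_s: 18.73
eef_pos: [491.1, -303.7, 190.8]
ee_rot: [-0.0, 0.991, -0.132, 0.0]
force: [-5.7, 2.5, 2.4]
grip_width: 0.228
grip_force: 80.2
t18.73 s=2.0 (dx10) sc=0.81 tcp=[ 491.1 -303.7  190.8] tilt_up+y=-0.02deg org=[ 491.2 -303.5   50.1] yaw=-0.264 tq=[0.47 0.77 0.02] F=[-5.7  2.5  2.4]
time_s: 19.52
eef_pos: [491.1, -303.7, 190.0]
ee_rot: [-0.0, 0.991, -0.132, -0.0]
force: [-0.4, 0.5, -1.1]
grip_width: 1.007
grip_force: 0.0
t19.52 s=0.5 (dx10) sc=0.80 tcp=[ 491.1 -303.7  190. ] tilt_up+y=0.00deg org=[ 491.2 -303.4   49.3] yaw=-0.264 tq=[0.03 0.   0.04] F=[-0.4  0.5 -1.1]
t19.57 s=0.5 (dx10) sc=0.80 tcp=[ 491.1 -303.7  190. ] tilt_up+y=0.00deg org=[ 491.2 -303.4   49.3] yaw=-0.264 tq=[-0.01 -0.03  0.  ] F=[ 0.6 -0.2  0.1]
t19.62 s=0.5 (dx10) sc=0.80 tcp=[ 491.1 -303.6  190. ] tilt_up+y=0.00deg org=[ 491.2 -303.4   49.3] yaw=-0.264 tq=[ 0.01  0.03 -0.03] F=[0.1 0.6 0.4]
```

Released, carriage still. I'll raise the gripper straight up and take a last look.

```bash
python3 -m handwheel '[[[0,0,4,0,0,0,1],[0,0,12,0,0,0,1],[0,0,20,0,0,0,1],[0,0,25,0,0,0,1],[0,0,25,0,0,0,1],[0,0,20,0,0,0,1],[0,0,10,0,0,0,1],[0,0,4,0,0,0,1]]]' 20; python3 - <<'E'
from rig import *;from h import *
import time
A=capture("side")["image"]
for i in range(8): c=capture("side")
print("moved px",(cv2.absdiff(A,c["image"])[100:230,330:480].max(2)>40).sum())
T=np.eye(4);T[:3,:3]=Rot.from_euler("z",-.264).as_matrix();T[:3,3]=[491.2,-303.5,50]
r=rect(c,T);b=capture("top")["image"]
o=np.zeros((600,660,3),np.uint8);o[:300]=r;o[300:,:]=cv2.resize(b[160:320,180:532],(660,300));cv2.imwrite("pics/end.png",o[:,:,::-1]);s=sense();print(s["time_s"],s["eef_pos"],s["force"])
E
```

```text
time_s: 20.68
eef_pos: [491.1, -303.7, 310.5]
ee_rot: [-0.0, 0.991, -0.132, 0.0]
force: [0.2, 0.8, 0.2]
grip_width: 0.999
grip_force: 0.0
moved px 0
21.175 [ 491.08539972 -303.63124465  309.77216305] [-0.13625607  0.24884283  0.02418198]
```

View pics/end.png

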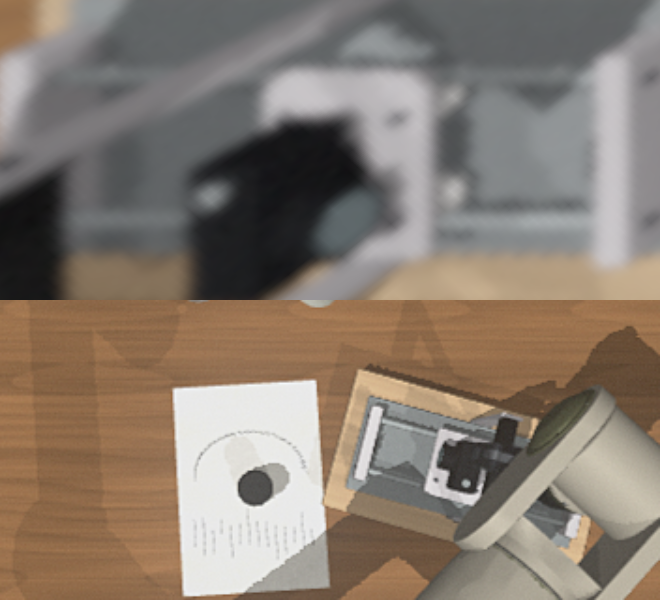

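The slider stands square and centred on the stand, with the plate edge at column ~432 (carriage about +10 mm) and no movement between pictures. The bottle is undisturbed.

```bash
python3 -c "from rig import *;print(finish_job())"
```

```text
the job is handed in; nothing more can be done
None
```

The job is handed in: the slider is set down, released, centred and square on the stand, with its carriage standing still about 10 mm from the middle; the bottle, mug and cone were left alone, and the judge's result was not shown.

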